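# Release and open the refill tray of a ward dispenser

## Task

Open this dispenser for refilling: take the wooden dowel from its stand, push it gently down through the round service hole in the back plate onto the spring latch inside (never more than about 2 kg of force, and never forcing the rim), and keep the latch pressed until the tray springs out a little. Then put the dowel back upright in its stand, fully seated, and pull the tray out as far as it goes by its tab, leaving the other things on the desk where they are.

Things in the scene. Friction and masses are not known exactly. Their poses are not given: they have to be found in the camera images.
- dispenser: White plastic wall dispenser lying on its face on the desk, immovable; 160 (x) x 140 (y) x 100 mm (z), plain metal 6 mm back plate uppermost. Origin: centre of its underside, on the desk; its -x side is the tray's front (the tray panel adds 6 mm there), z is up. Besides the service hole the back plate has two narrow 8 x 19 mm mounting slots near its +x edge: not to be used.
- service_hole (a point): Centre of the mouth of the round service hole, 14 mm across with a 1.5 mm chamfer, in the top face of the 6 mm back plate (100 mm above the desk, 20 mm to the -x side of the plate's centre). Axes as the dispenser's. The pad of the spring latch lies below it, 14 to 30 mm down: its depth is not measured and differs each time.
- latch_middle (a point): Fixed point on the hole's axis 22 mm below the mouth, amid where the 24 mm steel latch pad may rest (8 mm up or down). The pad resists with 4 N at first, 7 to 8 N where it lets go, 9.5 to 10 mm after first touch; at 13 mm a firm stop, where the force soars. It springs back. Once let go the tray creeps out at about 10 mm/s: keep pressing for 1 to 2 s till it is clear.
- drawer (a joint): How far the tray is out, m: 0 shut and latched, 0.08 fully out against its stop. Its spring alone brings it to about 0.02 to 0.045; further it must be pulled (a few newtons; it stays where it is left). It slides along the dispenser's -x.
- pull_tab (a point): Point to grip on the tray's grey pull tab: an upright fin 12 mm thick (y of the dispenser), reaching 44 mm out of the tray's front panel along -x and 40 mm high (46 to 86 mm above the desk). The point is in mid thickness, 24 mm in front of the panel, 66 mm above the desk; it moves with the tray. Axes as the dispenser's.
- dowel: Loose light wooden dowel, 120 mm long, 40 g: shank 10 mm in diameter and 70 mm long below a round grip 20 mm in diameter and 50 mm long, stepping out at a shoulder. Origin: centre of the shank's tip; z points up the axis towards the grip. At the start it stands upright in the stand, shank down, shoulder on the stand's top.
- dowel_tip (a point): Centre of the flat tip of the dowel's shank (same as the dowel's origin).
- stand: Plain laminate-grey block 70 x 70 x 85 mm, immovable, that holds the dowel. Origin: centre of its underside; z up.
- stand_hole (a point): Centre of the mouth of the stand's round bore in its top face, 85 mm above the desk: 14 mm across, 76 mm deep, 2 mm chamfer. Seated, the dowel's tip is 70 mm below this point.
- gel_bottle: Loose bystander: clear bottle, 54 mm in diameter, 130 mm tall; origin under its centre.
- pen_cup: Loose bystander: square red pen cup 60 x 60 x 90 mm with two pens up to 139 mm; origin under its centre.
- mask_carton: Loose bystander: carton 100 x 70 x 60 mm; origin under its centre.
Not all that is in view belongs to the job. What is shaped like the stand but pink is not meant.

How it is judged:
By the outcome, as a careful person would: the job done as asked, in the order asked, and still so for the second after the job is handed in, with the robot touching nothing.
It also fails if it takes over 72 s, if anything falls off the work surface, if the arm or the gripper's body presses on something with over 40 N, if the wrist force passes 120 N, or if a joint passes its speed limit or range.

## Robot

A 6-joint arm with a two-finger parallel gripper is mounted at the origin on the work surface. World frame = base frame: x ahead of the robot, y to its left, z up, the work surface at z = 0. Lengths are in mm, angles in rad, forces in N, time in s.
With the tool pointing down it reaches from about 275 to 975 mm from the base axis. Payload 8.4 kg.
Tool frame: the origin (TCP) lies at the very end of the fingers, on their centre line; the grasp point (between the pads) lies 19 mm behind it; z points along the fingers, y is the direction in which the jaws open and shut (so a half turn about z gives the same grasp; the last joint's range is limited). The gripper opens to 92 mm and grips with 3 to 60 N. Pads are 20 mm wide; open, the fingers measure 128 mm over their backs; the gripper's body (75 mm by 189 mm) begins 69 mm behind the grasp point.
Start: joints at [1.145, 0.353, 1.633, -0, 1.155, -0.002], TCP at [257.016, 569.711, 214.583] pointing down, gripper open.
Joint ranges: [-2.63, 2.63], [-0.92, 2.1], [0.06, 2.66], [-1.3, 4.44], [0, 2.69], [-3.02, 3.02]. Speed limits (rad/s): [2.22, 2.22, 2.79, 3.14, 3.14, 3.14].

## Interface

Orientations are given as a unit quaternion [x, y, z, w].
In Python, from workcell import get_obs, imaging, workorder gives the robot as it stands.
- The arm moves only by the tool play_rows, never from a script. Its argument "deltas" is a list of rows, each a list of 7 numbers: the shift along the world's x, y, z in mm, then the turn, a rotation vector about the world's x, y, z in rad, then the closure, from -1 (fully open) to 1 (shut). In form: [[x, y, z, ax, ay, az, gripper], ...]. A call has 1 to 20 rows; each row is the pose to reach, as a shift and turn from the pose measured when the call began; what a row does not reach only later rows make up. A row lasts 1/10 s, in which the tool goes at most 50 mm and 8.59 degrees, less where a joint would pass 70% of its speed; a pose out of reach is approached as far as the arm can. A call with a gripper value outside its range is refused whole. The fingers move at their own pace and stop on an object; "grip_force" is the grip in N (left out, the last holds). Time passes only in rows, so rows that repeat a pose let the fingers close. It gives the time, the measured TCP pose, the force and the opening at its end, in the units of the state.
- get_obs(): the state, without advancing time (a new reading comes with each control period).
- imaging.camera(name): name is "side" or "top" or "wrist"; returns a dict with "pixels" (400x640x3 uint8, red, green, blue), "z_map" (400x640 float32, mm along the optical axis (not along the pixel's ray), 0 where there is no reading), "fx", "fy", "cx", "cy" (pixels), "T" (4x4, takes a point from camera to world coordinates); the wrist camera has in their place "tool_from_camera" (4x4, takes a point from camera to tool coordinates, whose origin is the TCP and whose axes are the flange's). Camera axes: x right, y up, looking along -z (the intrinsics and any distortion apply to the point x, -y, -z); pixel columns grow to the right and rows downward; lengths in mm; the calibration is good to about 2 mm. A picture is of the moment at which its call begins: read the wrist's pose just before it.
- workorder.job_done(): hands the job in, once; it reports no verdict.
The state is a dict: "time": time; "q": joint angles; "qd": joint speeds; "joint_torque": joint torques, N m; "ee_pos": TCP position; "tool_rot": TCP orientation; "wrist_force": force on the tool from outside, world axes, zero at the start; "torque": the same for the moment, N m; "opening": finger opening in mm.
Only numpy, scipy, OpenCV 4.12 (cv2) and the standard library are available. Lean on these libraries where they do the work, as an engineer would, in place of code of your own. Each camera call takes 0.05 s, during which the arm holds its last target.

## Working session

There is one attempt and no reset: what is moved stays moved. The work goes in short steps, Python scripts to look and compute and a tool call to move; the robot and the scene stay as the last step left them, time stands still between calls to the robot, and variables do not carry over. Pictures are saved under pics/ and viewed, and the job is handed in when it is done.

Besides the shell and the picture viewer there is one more tool, called after "Call:" by a JSON object that holds its "api" and its "payload", one argument or row to a line. play_rows: Moves the arm, as the interface text tells. Its arguments: {"type":"object","properties":{"deltas":{"type":"array","items":{"type":"array","items":{"type":"number"}}},"grip_force":{"type":"number"}},"required":["deltas"]}

```bash
ls; mkdir -p pics
cat > h.py <<'E'
import numpy as np, cv2
from workcell import get_obs, imaging, workorder
from scipy.spatial.transform import Rotation as R
def cam(n):
    o=get_obs(); c=imaging.camera(n)
    if n=='wrist':
        T=np.eye(4);T[:3,:3]=R.from_quat(o['tool_rot']).as_matrix();T[:3,3]=o['ee_pos']
        c['T']=T@np.array(c['tool_from_camera'])
    c['T']=np.array(c['T']); return c
def save(c,name): cv2.imwrite('pics/'+name,c['pixels'][:,:,::-1])
def ray(c,u,v):
    d=np.array([(u-c['cx'])/c['fx'],-(v-c['cy'])/c['fy'],-1.0])
    return c['T'][:3,3],c['T'][:3,:3]@d
def onz(c,u,v,z):
    o,d=ray(c,u,v); return o+d*(z-o[2])/d[2]
def pts(c):
    v,u=np.mgrid[0:400,0:640]; z=c['z_map']
    P=np.stack([(u-c['cx'])/c['fx']*z,-(v-c['cy'])/c['fy']*z,-z],-1)
    return P@c['T'][:3,:3].T+c['T'][:3,3]
E
python3 - <<'E'
from h import *
o=get_obs();print(o)
for n in ['side','top','wrist']:
    c=cam(n);save(c,n+'0.png');print(n,[k for k in c],c['fx'],c['fy'],c['cx'],c['cy'],c['T'].round(3).tolist())
    for k in c:
        if k not in('pixels','z_map','T','fx','fy','cx','cy'):print(k,c[k])
    np.savez('pics/'+n+'0.npz',**c)
E
```

```text
pics
{'time': 0.0, 'q': array([ 1.14461798e+00,  3.53657199e-01,  1.63409718e+00,  9.86762448e-06,
        1.15520976e+00, -2.40963775e-03]), 'qd': array([ 0.00028329,  0.00067914, -0.00086139,  0.00088925,  0.00129077,
       -0.00087651]), 'joint_torque': array([-3.93730865e-03, -5.93844724e+01, -3.34214830e+01,  6.95390487e-02,
        2.34970817e-02, -4.36264759e-05]), 'ee_pos': array([256.8029009 , 569.27699942, 213.87385994]), 'tool_rot': array([ 2.10304385e-01,  9.77635717e-01, -6.69095993e-04, -1.50237250e-04]), 'wrist_force': array([ 0.50716006, -0.33171891,  0.80109206]), 'torque': array([-0.0225033 ,  0.04323782,  0.02254648]), 'opening': 91.91918316469564}
side ['pixels', 'z_map', 'fx', 'fy', 'cx', 'cy', 'T'] 488.06779542506547 488.06779542506547 321.7050985078145 191.38165047807095 [[-0.985, 0.106, -0.138, 490.996], [-0.173, -0.5, 0.848, 1003.318], [0.021, 0.859, 0.511, 689.371], [0.0, 0.0, 0.0, 1.0]]
top ['pixels', 'z_map', 'fx', 'fy', 'cx', 'cy', 'T'] 418.06549822254283 418.06549822254283 317.007018655366 198.76779075549774 [[0.009, 0.995, -0.099, 552.912], [-1.0, 0.011, 0.019, 15.451], [0.02, 0.098, 0.995, 1269.096], [0.0, 0.0, 0.0, 1.0]]
wrist ['pixels', 'z_map', 'fx', 'fy', 'cx', 'cy', 'tool_from_camera', 'T'] 330.2938065712936 330.2938065712936 323.9493076286752 196.1958132071176 [[0.412, -0.882, -0.23, 192.468], [0.911, 0.398, 0.105, 599.251], [-0.001, -0.253, 0.967, 384.666], [0.0, 0.0, 0.0, 1.0]]
tool_from_camera [[-3.22952103e-04  9.67446280e-01  2.53076257e-01  7.10177759e+01]
 [ 9.99999874e-01  4.09902793e-04 -2.90848581e-04  6.10002885e-01]
 [-3.85117042e-04  2.53076131e-01 -9.67446290e-01 -1.70712866e+02]
 [ 0.00000000e+00  0.00000000e+00  0.00000000e+00  1.00000000e+00]]
```

View pics/side0.png

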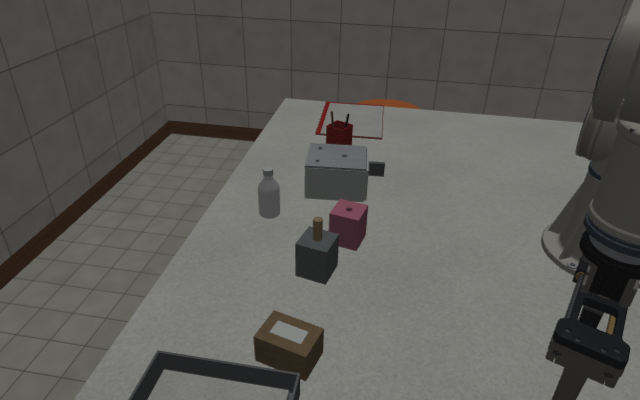

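View pics/top0.png

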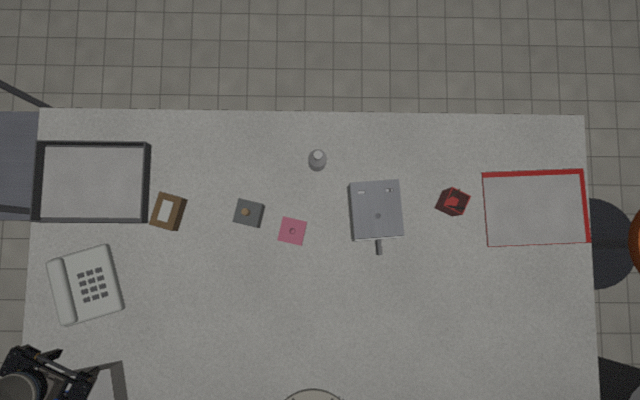

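View pics/wrist0.png

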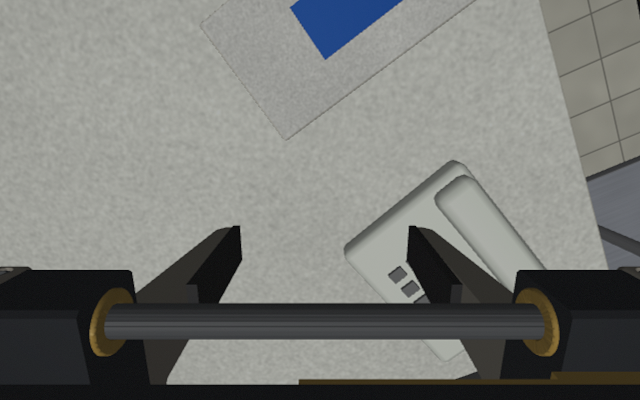

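The top view shows the grey stand with the dowel at (248,212), the pink decoy at (292,231), the dispenser at (377,210) with its hole at (378,216), and the tab at (379,247) pointing to −x. The side view agrees. Next I'll measure these.

Run:
```python
from h import *
for n in ['top','side']:
    c=dict(np.load(f'pics/{n}0.npz')); P=pts(c)
    im=c['pixels']; 
    if n=='top':
        for nm,u,v in [('dowel',246,212),('stand',258,205),('disp',365,220),('hole',378,216),('tab',379,248),('tabend',379,253),('pink',285,238),('bottle',317,153),('cup',452,201),('carton',160,215)]:
            print(n,nm,P[v,u].round(1))
        crop=im[160:290,200:460]; cv2.imwrite('pics/topcrop.png',cv2.resize(crop,None,fx=3,fy=3,interpolation=cv2.INTER_CUBIC)[:,:,::-1])
    else:
        for nm,u,v in [('dowel',318,220),('stand',318,245),('disp',330,165),('hole',345,155),('tab',376,168),('pink',340,212)]:
            print(n,nm,P[v,u].round(1))
        crop=im[120:290,260:420]; cv2.imwrite('pics/sidecrop.png',cv2.resize(crop,None,fx=3.5,fy=3.5,interpolation=cv2.INTER_CUBIC)[:,:,::-1])
    # dispenser plate top mask by height
    m=(abs(P[...,2]-100)<5)&(P[...,0]>400)&(P[...,0]<700)
    k,l,s,ce=cv2.connectedComponentsWithStats(m.astype(np.uint8)*255)
    for i in range(1,k):
        if s[i,4]>100:
            p=P[l==i]; r=cv2.minAreaRect(p[:,:2].astype(np.float32)); print('h100',s[i],r,p[:,2].mean())
    m=(abs(P[...,2]-85)<5)&(P[...,0]>400)&(P[...,0]<700)
    k,l,s,ce=cv2.connectedComponentsWithStats(m.astype(np.uint8)*255)
    for i in range(1,k):
        if s[i,4]>100:
            p=P[l==i]; r=cv2.minAreaRect(p[:,:2].astype(np.float32)); print('h85',s[i],r,p[:,2].mean())
    m=(P[...,2]>100)&(P[...,0]>400)&(P[...,0]<700)&(abs(P[...,1]-180)<60)
    if m.sum(): print('dowel',m.sum(),P[m].mean(0),P[m].min(0),P[m].max(0))
```

```text
top dowel [627.3 185.9 133.1]
top stand [650.6 159.8  84.9]
top disp [ 610.3 -142.   100.9]
top hole [ 623.5 -183.1   73.8]
top tab [ 532.5 -182.6   90.9]
top tabend [ 518.5 -182.8   89.3]
top pink [558.2  81.8  84.9]
top bottle [792.9  -5.4 130.7]
top cup [ 675.8 -422.1    4. ]
top carton [620.8 442.2  62.3]
h100 [ 351  188   54   53 2359] ((631.9266967773438, -177.41567993164062), (148.3531036376953, 141.3692626953125), 4.92713737487793) 100.51672591307145
h85 [233 198  30  29 539] ((630.2600708007812, 188.7556610107422), (70.4067153930664, 69.96492767333984), 77.14544677734375) 85.51816534476589
h85 [278 216  29  30 570] ((580.0835571289062, 61.96473693847656), (69.8090591430664, 69.7744369506836), 77.78732299804688) 85.52322748251511
dowel 55 [629.25292783 187.17100196 131.09754001] [620.64018067 179.11228449 101.08549704] [638.14360014 197.10763687 140.69620362]
side dowel [628.9 193.7 133.1]
side stand [624.3 214.2  85.8]
side disp [ 652.1 -110.4  100.4]
side hole [ 622.2 -181.6   97.9]
side tab [ 535.7 -181.5   67.8]
side pink [598.3  78.   82.5]
h100 [ 311  144   58   27 1202] ((631.8524780273438, -176.88717651367188), (147.49085998535156, 149.2546844482422), 4.2314677238464355) 98.30731471952103
h85 [329 120  24  14 127] ((670.3040161132812, -404.7967529296875), (68.82987213134766, 63.93229293823242), 64.45034790039062) 85.00774684986195
h85 [312 169  56   7 185] ((626.2404174804688, -106.69416809082031), (143.57359313964844, 10.488861083984375), 4.945789337158203) 85.13714018666009
h85 [329 199  39  23 545] ((581.2638549804688, 64.57958984375), (76.97066497802734, 70.97616577148438), 77.3814926147461) 83.42277395772844
h85 [295 226  44  28 642] ((631.1600952148438, 190.75328063964844), (74.3172607421875, 70.98011779785156), 77.4367446899414) 83.65155826393638
dowel 165 [630.03100695 196.0493289  120.92717529] [621.07985406 180.42435837 100.20681498] [639.93338749 202.0697599  135.84198924]
```

View pics/topcrop.png

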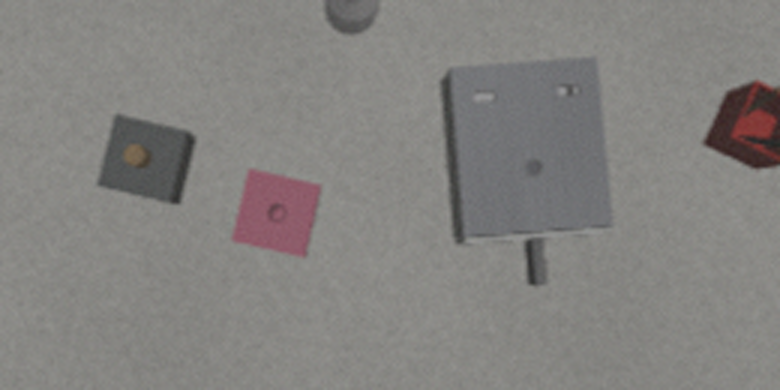

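View pics/sidecrop.png

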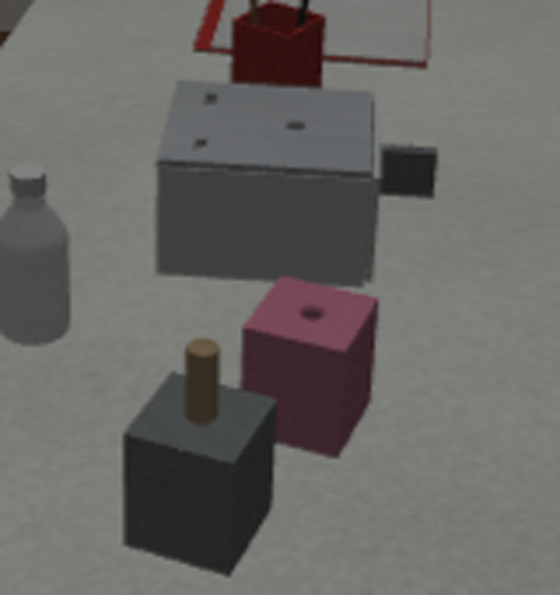

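Call:
{"api": "play_rows", "payload": {
  "deltas": [
    [28,-29,1,0,0,0.04,-1],
    [60,-62,2,0,0,0.08,-1],
    [92,-95,3,0,0,0.12,-1],
    [124,-128,4,0,0,0.17,-1],
    [156,-161,5,0,0,0.21,-1],
    [188,-194,6,0,0,0.26,-1],
    [220,-227,6,0,0,0.3,-1],
    [252,-260,6,0,0,0.35,-1],
    [284,-293,6,0,0,0.39,-1],
    [312,-322,6,0,0,0.43,-1],
    [336,-347,6,0,0,0.46,-1],
    [353,-365,6,0,0,0.49,-1],
    [363,-375,6,0,0,0.505,-1],
    [368,-380,6,0,0,0.508,-1],
    [368,-380,6,0,0,0.508,-1],
    [368,-380,6,0,0,0.508,-1]
  ]
}}

```text
time: 1.75
ee_pos: [624.3, 189.8, 219.9]
tool_rot: [-0.042, 0.999, -0.0, -0.0]
wrist_force: [-0.1, 0.4, -0.0]
opening: 91.8
```

Run:
```python
from h import *
o=get_obs();print(o['time'],o['ee_pos'],o['tool_rot'],o['wrist_force'],o['q'])
c=cam('wrist');save(c,'wrist1.png');np.savez('pics/wrist1.npz',**c)
P=pts(c)
m=(P[...,2]>105)&(P[...,2]<145)&(np.hypot(P[...,0]-630,P[...,1]-189)<30)
t=m&(abs(P[...,2]-135)<3)
print(m.sum(),P[m].min(0),P[m].max(0)); print('top',t.sum(),P[t].mean(0),P[t].min(0),P[t].max(0))
m=(abs(P[...,2]-85)<4); r=cv2.minAreaRect(P[m][:,:2].astype(np.float32));print(m.sum(),r)
```

```text
1.75 [624.30835636 189.8312754  219.86037128] [-4.20080607e-02  9.99117130e-01 -4.50874246e-04 -2.84093239e-04] [-0.14888201  0.42185311 -0.04429169] [ 2.93287882e-01  3.91329154e-01  1.56455554e+00 -7.89771732e-04
  1.18648262e+00 -1.36125292e+00]
611 [620.08762334 180.64267826 105.20448316] [639.58686207 200.32818523 137.45839314]
top 449 [629.45591822 190.55398894 135.45024071] [620.26295581 181.07010176 132.02967417] [639.58686207 199.9358468  137.45839314]
11620 ((614.9431762695312, 59.883209228515625), (156.95840454101562, 344.1991882324219), 8.08977222442627)
```

View pics/wrist1.png

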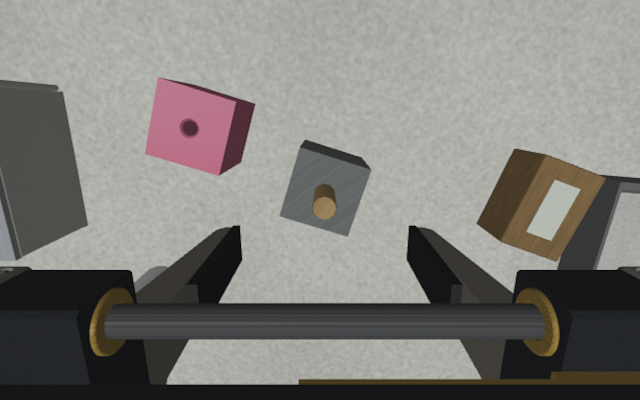

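The dowel top is at about (325,207) in the wrist view, at (629.8, 190.5, 135). I'll descend and grip the upper part of its grip.

Call:
{"api": "play_rows", "payload": {
  "deltas": [
    [2,0,-15,0,0,0,-1],
    [4,0.5,-40,0,0,0,-1],
    [5.5,0.7,-65,0,0,0,-1],
    [5.5,0.7,-90,0,0,0,-1],
    [5.5,0.7,-110,0,0,0,-1],
    [5.5,0.7,-120,0,0,0,-1],
    [5.5,0.7,-125,0,0,0,-1],
    [5.5,0.7,-125,0,0,0,-1],
    [5.5,0.7,-125,0,0,0,-1],
    [5.5,0.7,-125,0,0,0,0.3],
    [5.5,0.7,-125,0,0,0,0.5],
    [5.5,0.7,-125,0,0,0,0.6],
    [5.5,0.7,-125,0,0,0,1],
    [5.5,0.7,-125,0,0,0,1],
    [5.5,0.7,-125,0,0,0,1],
    [5.5,0.7,-125,0,0,0,1]
  ],
  "grip_force": 35
}}

```text
time: 3.4
ee_pos: [629.7, 190.7, 94.9]
tool_rot: [-0.042, 0.999, -0.0, -0.0]
wrist_force: [-1.0, -0.4, -0.7]
opening: 38.1
```

Run:
```python
from h import *
o=get_obs();print(o['time'],o['ee_pos'],o['tool_rot'],o['wrist_force'],o['opening'])
c=cam('wrist');save(c,'wrist2.png');np.savez('pics/wrist2.npz',**c)
```

```text
3.4 [629.70335266 190.73787585  94.92876254] [-4.22455314e-02  9.99107126e-01 -4.59832512e-04 -2.35281013e-04] [-0.98464468 -0.42748046 -0.66368017] 38.052021355828714
```

View pics/wrist2.png

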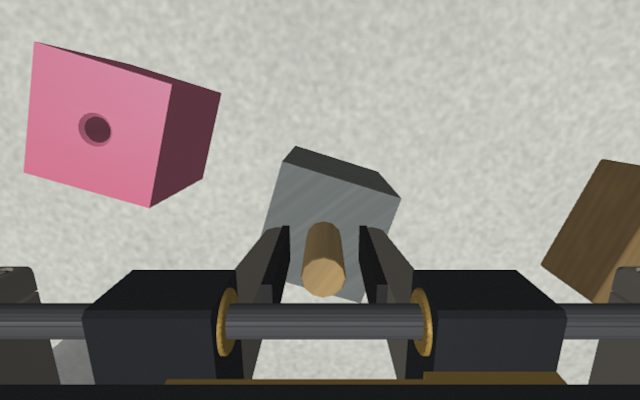

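The dowel is centred between the jaws, which are still closing.

Call:
{"api": "play_rows", "payload": {
  "deltas": [
    [0,0,0,0,0,0,1],
    [0,0,0,0,0,0,1],
    [0,0,0,0,0,0,1],
    [0,0,0,0,0,0,1],
    [0,0,0,0,0,0,1],
    [0,0,0,0,0,0,1],
    [0,0,0,0,0,0,1]
  ]
}}

```text
time: 4.15
ee_pos: [629.7, 190.7, 94.9]
tool_rot: [-0.042, 0.999, -0.0, -0.0]
wrist_force: [-0.6, -0.4, -1.1]
opening: 19.4
```

Run:
```python
from h import *
o=get_obs();print(o['time'],o['ee_pos'],o['tool_rot'],o['wrist_force'],o['torque'],o['opening'])
```

```text
4.15 [629.68855097 190.72665258  94.86050544] [-4.22313057e-02  9.99107710e-01 -4.66609333e-04 -2.89157344e-04] [-0.60665787 -0.37088755 -1.05541166] [ 0.03665655  0.00272609 -0.04973943] 19.422370248339064
```

Gripped. I'll lift it straight up, then carry it over to near the hole.

Call:
{"api": "play_rows", "payload": {
  "deltas": [
    [0,0,5,0,0,0,1],
    [0,0,15,0,0,0,1],
    [0,0,30,0,0,0,1],
    [0,0,50,0,0,0,1],
    [0,0,72,0,0,0,1],
    [0,-4,94,0,0,0,1],
    [-1,-16,109,0,0,0,1],
    [-4,-44,116,0,0,0,1],
    [-7,-80,118,0,0,0,1],
    [-10,-118,118,0,0,0,1],
    [-13,-156,118,0,0,0,1],
    [-16,-194,118,0,0,0,1],
    [-19,-232,118,0,0,0,1],
    [-22,-270,118,0,0,0,1],
    [-25,-306,118,0,0,0,1],
    [-28,-336,118,0,0,0,1],
    [-29,-358,118,0,0,0,1],
    [-30,-370,118,0,0,0,1],
    [-30,-370,118,0,0,0,1],
    [-30,-370,118,0,0,0,1]
  ]
}}

```text
time: 6.15
ee_pos: [599.6, -178.8, 213.1]
tool_rot: [-0.042, 0.999, -0.0, -0.0]
wrist_force: [-0.5, 1.1, -1.3]
opening: 19.4
```

Run:
```python
from h import *
o=get_obs();print(o['time'],o['ee_pos'],o['tool_rot'],o['wrist_force'],o['opening'],o['q'])
c=cam('wrist');save(c,'wrist3.png');np.savez('pics/wrist3.npz',**c)
c=cam('top');save(c,'top3.png');np.savez('pics/top3.npz',**c)
```

```text
6.15 [ 599.56612419 -178.84851901  213.07875869] [-4.20518498e-02  9.99115368e-01 -2.61742252e-04 -2.34847444e-04] [-0.52816929  1.11436851 -1.28401721] 19.39683677254556 [-2.91918178e-01  3.55550964e-01  1.63318744e+00 -7.09521684e-04
  1.15312648e+00 -1.94655512e+00]
```

View pics/wrist3.png

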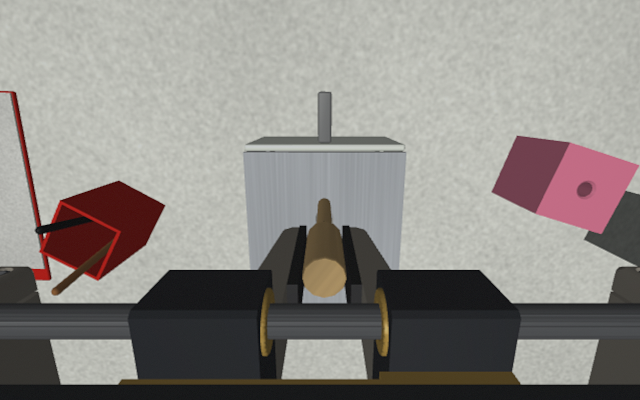

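The image's up direction is −x, so the dowel hides the hole, which lies on the +x side of the tip. I'll move +x to expose it.

Call:
{"api": "play_rows", "payload": {
  "deltas": [
    [10,0,0,0,0,0,1],
    [28,0,0,0,0,0,1],
    [42,0,0,0,0,0,1],
    [45,0,0,0,0,0,1],
    [45,0,0,0,0,0,1],
    [45,0,0,0,0,0,1]
  ]
}}

```text
time: 6.85
ee_pos: [644.3, -177.8, 212.7]
tool_rot: [-0.043, 0.999, -0.0, -0.001]
wrist_force: [-0.2, -0.4, 0.1]
opening: 19.2
```

Run:
```python
from h import *
o=get_obs();print(o['time'],o['ee_pos'],o['tool_rot'],o['wrist_force'],o['opening'])
c=cam('wrist');save(c,'wrist4.png');np.savez('pics/wrist4.npz',**c)
cv2.imwrite('pics/w4crop.png',cv2.resize(c['pixels'][90:240,230:420],None,fx=4,fy=4,interpolation=cv2.INTER_CUBIC)[:,:,::-1])
```

```text
6.85 [ 644.31326908 -177.77050062  212.71789868] [-4.29382016e-02  9.99077474e-01 -1.95876295e-04 -6.88387535e-04] [-0.24484751 -0.37542371  0.07404809] 19.20239630110644
```

View pics/w4crop.png

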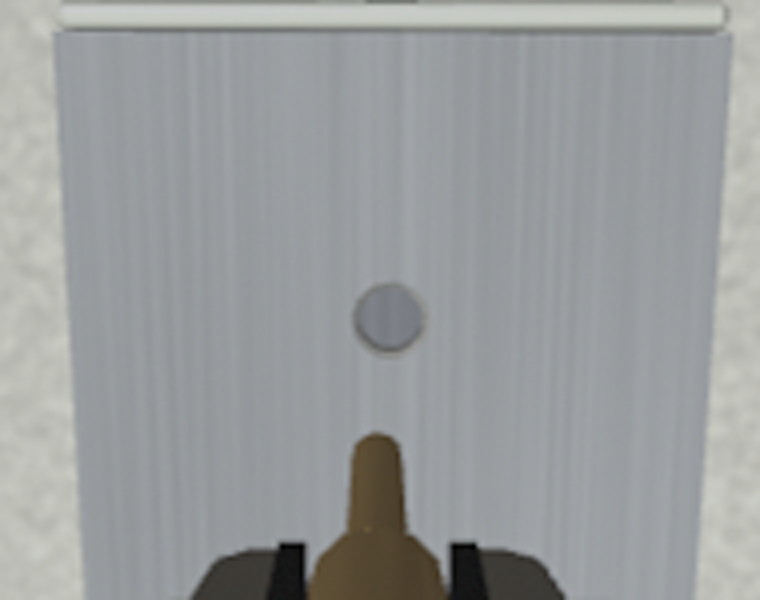

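```bash
cat >> h.py <<'E'
def tipdelta(c,hole,tip,ztip,zh=100):
    a=onz(c,*hole,zh); b=onz(c,*tip,ztip); return a,b,a-b
E
python3 - <<'E'
from h import *
c=dict(np.load('pics/wrist4.npz'))
print(tipdelta(c,(327.0,168.9),(323.9,204.1),132.8))
# front edge corners of plate (crop 55,32),(730,32) ; lower (85,598),(693,598)
f=lambda x,y:onz(c,230+(x+.5)/4-.5,90+(y+.5)/4-.5,100)
for p in [(55,32),(731,33),(86,598),(693,598)]:print(f(*p))
g=c['pixels'][130:200,290:365].astype(int).sum(2); 
# expected from TCP
T=np.eye(4)
P=pts(c);print(P[169,327],P[150,327],P[168,300])
E
```

```text
(array([ 622.94621419, -176.3615025 ,  100.        ]), array([ 645.49582231, -177.11268843,  132.8       ]), array([-22.54960812,   0.75118592, -32.8       ]))
[ 569.7158113  -250.15538816  100.        ]
[ 558.02336819 -111.53457555  100.        ]
[ 693.87312505 -240.04268407  100.        ]
[ 681.94472829 -101.24210667  100.        ]
[ 627.65334504 -175.71648708   73.25500899] [ 606.71054891 -177.78765717   99.44770996] [ 623.96560972 -199.70825701  101.11919047]
```

Call:
{"api": "play_rows", "payload": {
  "deltas": [
    [-8,0.2,-6,0,0,0,1],
    [-17,0.7,-14,0,0,0,1],
    [-22.5,0.8,-22,0,0,0,1],
    [-22.5,0.8,-26,0,0,0,1],
    [-22.5,0.8,-26,0,0,0,1],
    [-22.5,0.8,-26,0,0,0,1]
  ]
}}

```text
time: 7.5
ee_pos: [622.0, -177.2, 186.9]
tool_rot: [-0.043, 0.999, -0.0, -0.0]
wrist_force: [-0.0, -0.2, -0.5]
opening: 19.5
```

Run:
```python
from h import *
o=get_obs();print(o['time'],o['ee_pos'],o['tool_rot'],o['wrist_force'],o['opening'])
c=cam('wrist');save(c,'wrist5.png');np.savez('pics/wrist5.npz',**c)
s=cam('side');save(s,'side5.png');np.savez('pics/side5.npz',**s)
a=cv2.resize(c['pixels'][150:250,280:370],None,fx=6,fy=6,interpolation=cv2.INTER_CUBIC)
cv2.imwrite('pics/w5crop.png',a[:,:,::-1])
b=cv2.resize(s['pixels'][100:200,290:400],None,fx=6,fy=6,interpolation=cv2.INTER_CUBIC)
cv2.imwrite('pics/s5crop.png',b[:,:,::-1])
```

```text
7.5 [ 621.96721253 -177.23156067  186.89605875] [-4.27700592e-02  9.99084801e-01 -2.60606328e-04 -4.62231649e-04] [-0.01915205 -0.15050924 -0.51445657] 19.537829808094703
```

View pics/w5crop.png

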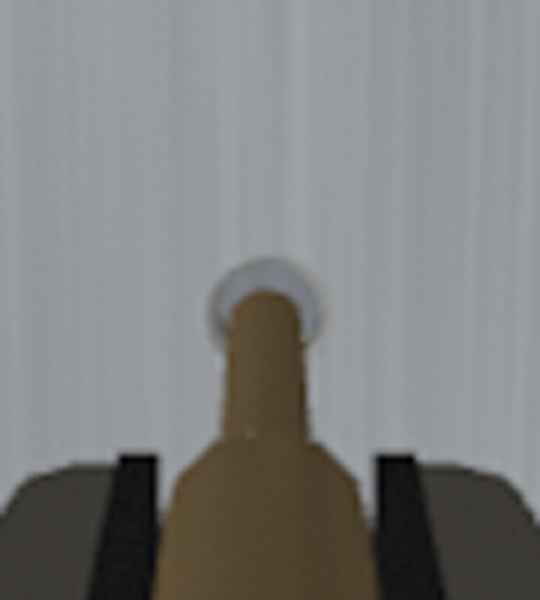

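View pics/s5crop.png

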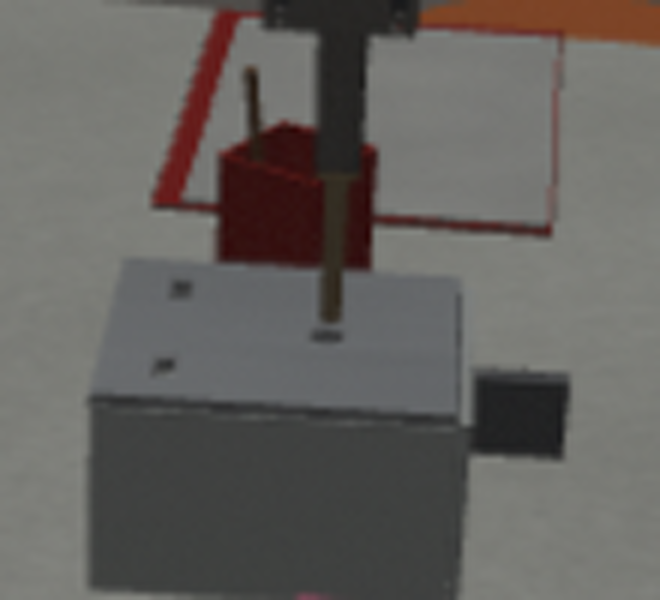

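Run:
```python
from h import *
c=dict(np.load('pics/wrist5.npz'));s=dict(np.load('pics/side5.npz'))
w=lambda x,y:(280+(x+.5)/6-.5,150+(y+.5)/6-.5)
q=lambda x,y:(290+(x+.5)/6-.5,100+(y+.5)/6-.5)
print(tipdelta(c,w(267,314),w(266.5,326),107.0))
print(tipdelta(s,q(326.5,336),q(330,319),107.0))
print(tipdelta(s,q(326.5,336),q(330,317),107.0)[2])
```

```text
(array([ 623.33363727, -176.42601327,  100.        ]), array([ 623.02387081, -176.51765702,  107.        ]), array([ 0.30976645,  0.09164375, -7.        ]))
(array([ 623.93605977, -173.3147589 ,  100.        ]), array([ 623.10974732, -176.61771125,  107.        ]), array([ 0.82631245,  3.30295234, -7.        ]))
[ 0.5549599   5.32139293 -7.        ]
```

Call:
{"api": "play_rows", "payload": {
  "deltas": [
    [0.4,0,-2,0,0,0,1],
    [0.4,0,-4,0,0,0,1],
    [0.4,0,-5,0,0,0,1],
    [0.4,0,-6,0,0,0,1],
    [0.4,0,-7,0,0,0,1],
    [0.4,0,-8,0,0,0,1],
    [0.4,0,-9,0,0,0,1],
    [0.4,0,-10,0,0,0,1],
    [0.4,0,-10,0,0,0,1]
  ]
}}

```text
time: 8.5
ee_pos: [622.5, -177.2, 177.0]
tool_rot: [-0.043, 0.999, -0.0, -0.0]
wrist_force: [0.9, 0.3, -1.4]
opening: 19.2
```

Run:
```python
from h import *
o=get_obs();print(o['time'],o['ee_pos'],o['tool_rot'],o['wrist_force'],o['torque'],o['opening'])
c=cam('wrist');save(c,'wrist6.png');np.savez('pics/wrist6.npz',**c)
a=cv2.resize(c['pixels'][150:250,280:370],None,fx=6,fy=6,interpolation=cv2.INTER_CUBIC)
cv2.imwrite('pics/w6crop.png',a[:,:,::-1])
```

```text
8.5 [ 622.48125081 -177.19863146  176.97281785] [-4.28126785e-02  9.99083000e-01 -2.72189508e-04 -3.99041052e-04] [ 0.94261925  0.30021838 -1.39761149] [ 0.03055652 -0.01326705 -0.06506438] 19.24470562450726
```

View pics/w6crop.png

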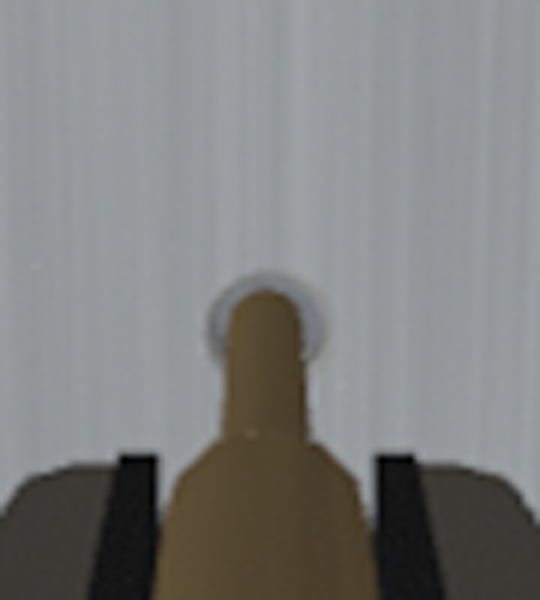

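The tip is 3 mm inside the hole and centred, with no contact force. I'll continue gently.

Call:
{"api": "play_rows", "payload": {
  "deltas": [
    [0,0,-1.5,0,0,0,1],
    [0,0,-3,0,0,0,1],
    [0,0,-4.5,0,0,0,1],
    [0,0,-6,0,0,0,1],
    [0,0,-7.5,0,0,0,1],
    [0,0,-9,0,0,0,1],
    [0,0,-10.5,0,0,0,1],
    [0,0,-12,0,0,0,1],
    [0,0,-12,0,0,0,1]
  ]
}}

```text
time: 9.45
ee_pos: [622.4, -177.2, 164.8]
tool_rot: [-0.043, 0.999, -0.0, -0.0]
wrist_force: [-0.6, 0.1, -0.1]
opening: 19.5
```

Call:
{"api": "play_rows", "payload": {
  "deltas": [
    [0,0,-1.5,0,0,0,1],
    [0,0,-3,0,0,0,1],
    [0,0,-4.5,0,0,0,1],
    [0,0,-6,0,0,0,1],
    [0,0,-6,0,0,0,1]
  ]
}}

```text
time: 9.95
ee_pos: [622.3, -177.2, 158.6]
tool_rot: [-0.043, 0.999, -0.0, -0.001]
wrist_force: [0.2, 0.1, -1.9]
opening: 19.6
```

Call:
{"api": "play_rows", "payload": {
  "deltas": [
    [0,0,-1,0,0,0,1],
    [0,0,-2,0,0,0,1],
    [0,0,-3,0,0,0,1],
    [0,0,-3,0,0,0,1]
  ]
}}

```text
time: 10.35
ee_pos: [622.2, -177.1, 155.4]
tool_rot: [-0.043, 0.999, -0.0, -0.001]
wrist_force: [-0.1, 0.5, -1.1]
opening: 19.4
```

Call:
{"api": "play_rows", "payload": {
  "deltas": [
    [0,0,-1,0,0,0,1],
    [0,0,-2,0,0,0,1],
    [0,0,-3,0,0,0,1],
    [0,0,-3,0,0,0,1]
  ]
}}

```text
time: 10.75
ee_pos: [622.0, -177.1, 152.1]
tool_rot: [-0.043, 0.999, -0.0, -0.001]
wrist_force: [-0.6, 0.6, -0.3]
opening: 19.3
```

Call:
{"api": "play_rows", "payload": {
  "deltas": [
    [0.3,0,-1,0,0,0,1],
    [0.3,0,-2,0,0,0,1],
    [0.3,0,-2,0,0,0,1]
  ]
}}

```text
time: 11.05
ee_pos: [622.5, -177.1, 150.4]
tool_rot: [-0.043, 0.999, -0.0, -0.001]
wrist_force: [-0.6, -0.1, 2.3]
opening: 19.8
```

Call:
{"api": "play_rows", "payload": {
  "deltas": [
    [0.1,0,-1,0,0,0,1],
    [0.1,0,-2,0,0,0,1],
    [0.1,0,-2,0,0,0,1]
  ]
}}

```text
time: 11.35
ee_pos: [622.6, -177.2, 148.5]
tool_rot: [-0.043, 0.999, -0.0, -0.001]
wrist_force: [-1.6, 0.5, 3.6]
opening: 19.0
```

Call:
{"api": "play_rows", "payload": {
  "deltas": [
    [0,0,-1,0,0,0,1],
    [0,0,-2,0,0,0,1],
    [0,0,-2,0,0,0,1]
  ]
}}

```text
time: 11.65
ee_pos: [622.6, -177.1, 146.4]
tool_rot: [-0.043, 0.999, -0.0, -0.001]
wrist_force: [-0.8, 0.1, 3.6]
opening: 19.4
```

Call:
{"api": "play_rows", "payload": {
  "deltas": [
    [0,0,-1,0,0,0,1],
    [0,0,-2,0,0,0,1],
    [0,0,-2,0,0,0,1]
  ]
}}

```text
time: 11.95
ee_pos: [622.6, -177.1, 144.3]
tool_rot: [-0.043, 0.999, -0.0, -0.001]
wrist_force: [-1.9, 0.7, 5.2]
opening: 19.4
```

Run:
```python
from h import *
o=get_obs();print(o['time'],o['ee_pos'],o['wrist_force'],o['torque'],o['opening'])
c=cam('wrist');save(c,'wrist7.png');np.savez('pics/wrist7.npz',**c)
```

```text
11.95 [ 622.64602341 -177.13828358  144.34915002] [-1.91518479  0.65011508  5.21708404] [ 0.14399269  0.28847806 -0.00948442] 19.37038838848028
```

View pics/wrist7.png

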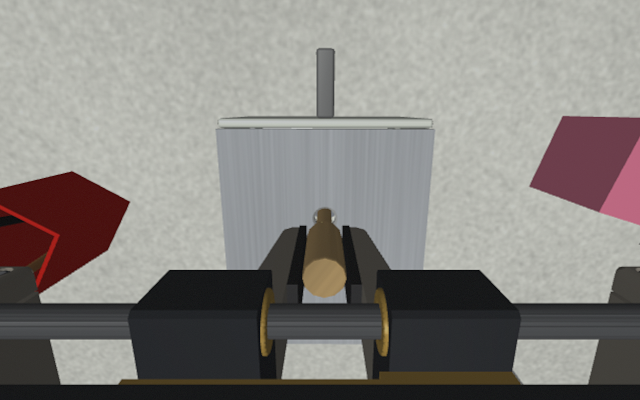

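The dowel is in the hole, the panel front edge is at v≈120 and the tab end at v≈48. The pad force is rising. I'll continue in small steps.

Call:
{"api": "play_rows", "payload": {
  "deltas": [
    [0,0,-1,0,0,0,1],
    [0,0,-1.5,0,0,0,1],
    [0,0,-1.5,0,0,0,1]
  ]
}}

```text
time: 12.3
ee_pos: [622.7, -177.2, 143.0]
tool_rot: [-0.043, 0.999, -0.0, -0.001]
wrist_force: [-1.3, 0.3, 5.8]
opening: 19.2
```

Call:
{"api": "play_rows", "payload": {
  "deltas": [
    [0,0,-1,0,0,0,1],
    [0,0,-1.5,0,0,0,1],
    [0,0,-1.5,0,0,0,1]
  ]
}}

```text
time: 12.6
ee_pos: [622.8, -177.2, 141.6]
tool_rot: [-0.043, 0.999, -0.0, -0.001]
wrist_force: [-1.7, 0.3, 6.9]
opening: 19.4
```

Run:
```python
from h import *
o=get_obs();print(o['time'],o['ee_pos'],o['wrist_force'],o['torque'],o['opening'])
c=cam('wrist');save(c,'wrist8.png');np.savez('pics/wrist8.npz',**c)
```

```text
12.6 [ 622.76456574 -177.17567888  141.60965419] [-1.70573422  0.31760883  6.87936326] [ 0.17874645  0.41628799 -0.02868192] 19.4073914341351
```

View pics/wrist8.png

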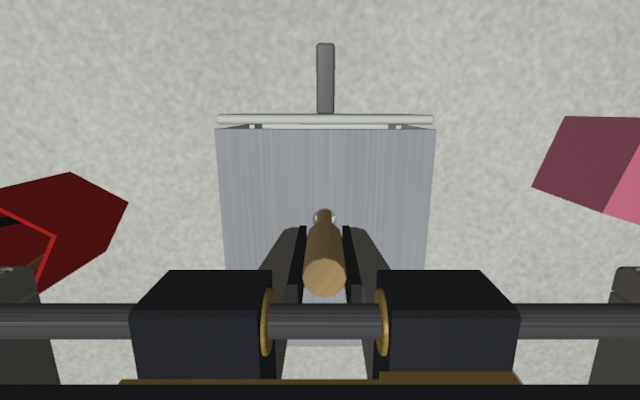

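The tray has let go: a gap has opened behind the panel and the tab end has moved to v≈43. I'll press 0.6 mm deeper and hold for 2 s.

Call:
{"api": "play_rows", "payload": {
  "deltas": [
    [0,0,-0.6,0,0,0,1],
    [0,0,-0.6,0,0,0,1],
    [0,0,-0.6,0,0,0,1],
    [0,0,-0.6,0,0,0,1],
    [0,0,-0.6,0,0,0,1],
    [0,0,-0.6,0,0,0,1],
    [0,0,-0.6,0,0,0,1],
    [0,0,-0.6,0,0,0,1],
    [0,0,-0.6,0,0,0,1],
    [0,0,-0.6,0,0,0,1],
    [0,0,-0.6,0,0,0,1],
    [0,0,-0.6,0,0,0,1],
    [0,0,-0.6,0,0,0,1],
    [0,0,-0.6,0,0,0,1],
    [0,0,-0.6,0,0,0,1],
    [0,0,-0.6,0,0,0,1],
    [0,0,-0.6,0,0,0,1],
    [0,0,-0.6,0,0,0,1],
    [0,0,-0.6,0,0,0,1],
    [0,0,-0.6,0,0,0,1]
  ]
}}

```text
time: 14.65
ee_pos: [622.8, -177.2, 141.3]
tool_rot: [-0.043, 0.999, -0.0, -0.001]
wrist_force: [-1.5, 0.8, 7.4]
opening: 19.1
```

Run:
```python
from h import *
o=get_obs();print(o['time'],o['ee_pos'],o['wrist_force'],o['torque'],o['opening'])
c=cam('wrist');save(c,'wrist9.png');np.savez('pics/wrist9.npz',**c)
```

```text
14.65 [ 622.79610276 -177.17787012  141.27353061] [-1.47192378  0.76274519  7.37929624] [0.19597213 0.39841492 0.010565  ] 19.11545787684823
```

View pics/wrist9.png

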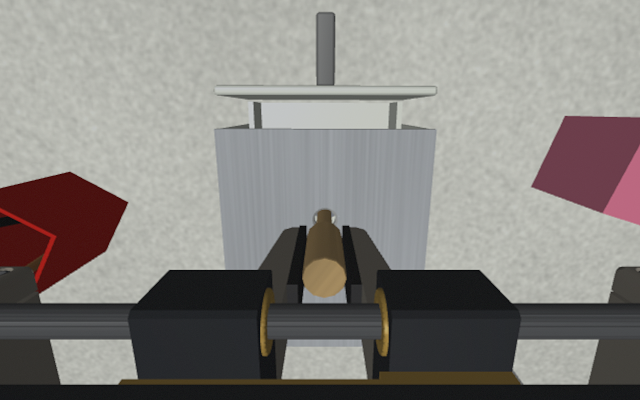

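The tray is about 25 mm out (panel at v≈90). I'll hold briefly, then withdraw straight up.

Call:
{"api": "play_rows", "payload": {
  "deltas": [
    [0,0,0,0,0,0,1],
    [0,0,0,0,0,0,1],
    [0,0,0,0,0,0,1],
    [-0.2,0,2,0,0,0,1],
    [-0.2,0,6,0,0,0,1],
    [-0.3,0,11,0,0,0,1],
    [-0.3,0,17,0,0,0,1],
    [-0.3,0,23,0,0,0,1],
    [-0.3,0,30,0,0,0,1],
    [-0.3,0,38,0,0,0,1],
    [-0.3,0,47,0,0,0,1],
    [-0.3,0,57,0,0,0,1],
    [-0.3,0,67,0,0,0,1],
    [-0.3,0,72,0,0,0,1],
    [-0.3,0,72,0,0,0,1]
  ]
}}

```text
time: 16.2
ee_pos: [623.0, -177.3, 214.5]
tool_rot: [-0.043, 0.999, -0.001, 0.0]
wrist_force: [0.0, 0.3, -0.3]
opening: 19.6
```

Run:
```python
from h import *
o=get_obs();print(o['time'],o['ee_pos'],o['tool_rot'],o['wrist_force'],o['torque'],o['opening'])
c=cam('wrist');save(c,'wrist10.png');np.savez('pics/wrist10.npz',**c)
d=dict(np.load('pics/wrist4.npz'))
a=np.hstack([cv2.resize(k['pixels'][180:320,280:370],None,fx=4,fy=4,interpolation=cv2.INTER_CUBIC) for k in (c,d)])
cv2.imwrite('pics/w10cmp.png',a[:,:,::-1])
```

```text
16.2 [ 623.04079988 -177.3071832   214.46133819] [-4.28347494e-02  9.99081995e-01 -5.09782719e-04  3.02040634e-04] [ 0.00935796  0.3381965  -0.34087417] [ 0.02896224  0.00969018 -0.00398798] 19.569193677483383
```

View pics/w10cmp.png

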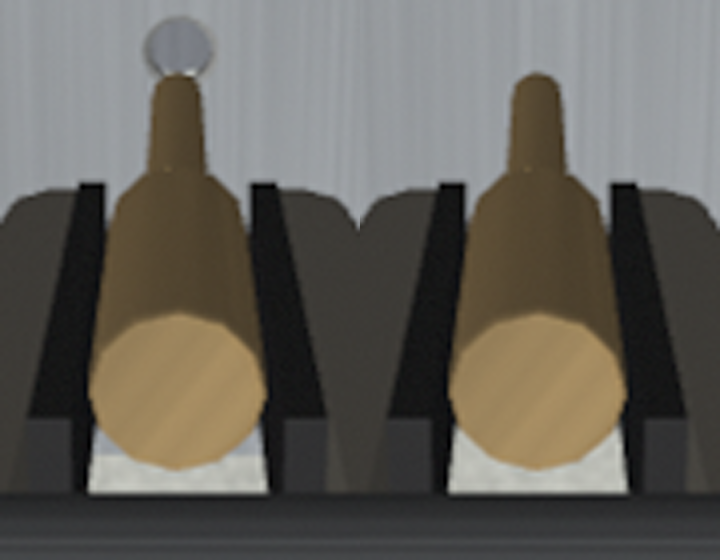

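View pics/wrist10.png

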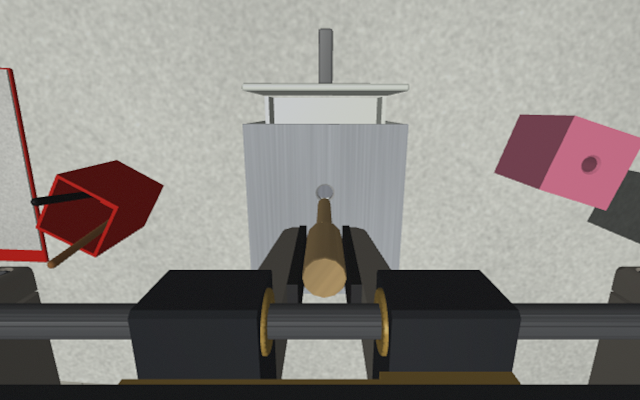

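The dowel has not slipped in the grip (identical view) and the tray stays out. I'll carry it back over the stand.

Call:
{"api": "play_rows", "payload": {
  "deltas": [
    [0,10,0,0,0,0,1],
    [0,28,0,0,0,0,1],
    [1,55,0,0,0,0,1],
    [2,90,0,0,0,0,1],
    [2,128,0,0,0,0,1],
    [3,166,0,0,0,0,1],
    [4,204,0,0,0,0,1],
    [5,242,0,0,0,0,1],
    [5.5,278,0,0,0,0,1],
    [6,310,0,0,0,0,1],
    [6.3,336,0,0,0,0,1],
    [6.6,355,-6,0,0,0,1],
    [6.6,364,-18,0,0,0,1],
    [6.6,368,-30,0,0,0,1],
    [6.6,368,-35,0,0,0,1],
    [6.6,368,-35,0,0,0,1],
    [6.6,368,-35,0,0,0,1]
  ]
}}

```text
time: 17.95
ee_pos: [629.4, 189.8, 178.6]
tool_rot: [-0.042, 0.999, -0.0, -0.0]
wrist_force: [-0.8, -0.4, -0.1]
opening: 19.5
```

Run:
```python
from h import *
o=get_obs();print(o['time'],o['ee_pos'],o['tool_rot'],o['wrist_force'],o['opening'])
c=cam('wrist');save(c,'wrist11.png');np.savez('pics/wrist11.npz',**c)
a=cv2.resize(c['pixels'][130:250,265:385],None,fx=5,fy=5,interpolation=cv2.INTER_CUBIC)
cv2.imwrite('pics/w11crop.png',a[:,:,::-1])
```

```text
17.95 [629.40577601 189.76128724 178.56652051] [-4.22191133e-02  9.99108207e-01 -4.67692113e-04 -3.43081064e-04] [-0.80607108 -0.43816679 -0.11164008] 19.498390622951828
```

View pics/w11crop.png

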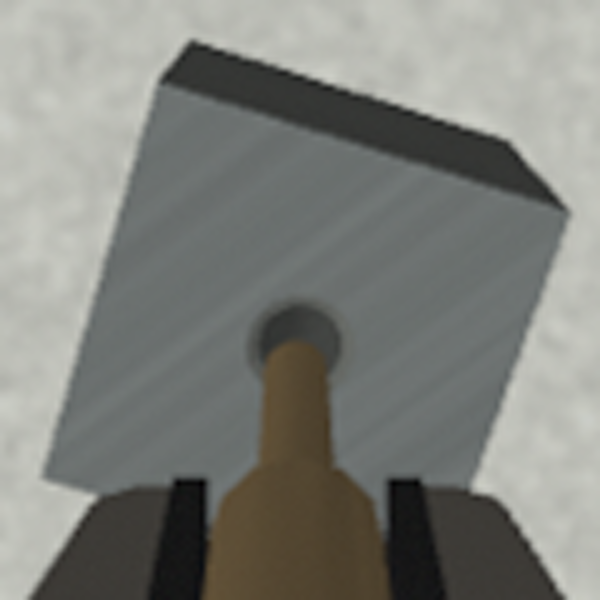

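Run:
```python
from h import *
c=dict(np.load('pics/wrist11.npz'))
w=lambda x,y:(265+(x+.5)/5-.5,130+(y+.5)/5-.5)
print(tipdelta(c,w(295,345),w(296,371),98.7,85))
```

```text
(array([629.84352104, 190.04422882,  85.        ]), array([630.39267228, 190.27571242,  98.7       ]), array([ -0.54915124,  -0.2314836 , -13.7       ]))
```

Call:
{"api": "play_rows", "payload": {
  "deltas": [
    [-0.2,0.2,-3,0,0,0,1],
    [-0.2,0.2,-6,0,0,0,1],
    [-0.2,0.2,-9,0,0,0,1],
    [-0.2,0.2,-12,0,0,0,1],
    [-0.2,0.2,-15,0,0,0,1],
    [-0.2,0.2,-18,0,0,0,1],
    [-0.2,0.2,-21,0,0,0,1],
    [-0.2,0.2,-24,0,0,0,1],
    [-0.2,0.2,-24,0,0,0,1]
  ]
}}

```text
time: 18.9
ee_pos: [629.1, 190.1, 154.4]
tool_rot: [-0.042, 0.999, -0.0, -0.0]
wrist_force: [-0.3, -1.0, 0.2]
opening: 19.4
```

Run:
```python
from h import *
o=get_obs();print(o['time'],o['ee_pos'],o['tool_rot'],o['wrist_force'],o['torque'],o['opening'])
```

```text
18.9 [629.11240873 190.07545318 154.38259292] [-4.22580079e-02  9.99106552e-01 -4.41778738e-04 -4.04241694e-04] [-0.2666267  -0.96432856  0.19979554] [0.06410858 0.0053794  0.01769806] 19.38909883827944
```

The tip is 10 mm into the bore with no force. I'll go on down to 1 mm short of seating.

Call:
{"api": "play_rows", "payload": {
  "deltas": [
    [0.1,0,-4,0,0,0,1],
    [0.1,0,-9,0,0,0,1],
    [0.1,0,-14,0,0,0,1],
    [0.1,0,-19,0,0,0,1],
    [0.1,0,-24,0,0,0,1],
    [0.1,0,-29,0,0,0,1],
    [0.1,0,-34,0,0,0,1],
    [0.1,0,-39,0,0,0,1],
    [0.1,0,-44,0,0,0,1],
    [0.1,0,-49,0,0,0,1],
    [0.1,0,-53,0,0,0,1],
    [0.1,0,-56,0,0,0,1],
    [0.1,0,-58.5,0,0,0,1],
    [0.1,0,-58.5,0,0,0,1]
  ]
}}

```text
time: 20.3
ee_pos: [629.1, 190.0, 95.5]
tool_rot: [-0.042, 0.999, -0.001, -0.001]
wrist_force: [0.3, -1.3, -0.4]
opening: 19.3
```

Call:
{"api": "play_rows", "payload": {
  "deltas": [
    [0,0,-0.7,0,0,0,1],
    [0,0,-1.2,0,0,0,1],
    [0,0,-1.2,0,0,0,1]
  ]
}}

```text
time: 20.6
ee_pos: [629.2, 190.1, 94.8]
tool_rot: [-0.042, 0.999, -0.0, -0.0]
wrist_force: [-0.3, -0.8, 3.1]
opening: 19.3
```

Seated, with a 3 N reaction at the shoulder. Release and rise.

Call:
{"api": "play_rows", "payload": {
  "deltas": [
    [0,0,0.3,0,0,0,0.4],
    [0,0,0.3,0,0,0,-1],
    [0,0,0.3,0,0,0,-1],
    [0,0,0.3,0,0,0,-1],
    [0,0,0.3,0,0,0,-1],
    [0,0,0.3,0,0,0,-1],
    [0,0,0.3,0,0,0,-1],
    [0,0,5,0,0,0,-1],
    [0,0,20,0,0,0,-1],
    [0,0,45,0,0,0,-1],
    [0,0,75,0,0,0,-1],
    [0,0,105,0,0,0,-1],
    [0,0,125,0,0,0,-1],
    [0,0,130,0,0,0,-1],
    [0,0,130,0,0,0,-1]
  ]
}}

```text
time: 22.1
ee_pos: [629.7, 190.2, 226.2]
tool_rot: [-0.042, 0.999, -0.0, 0.001]
wrist_force: [0.5, -0.2, -0.4]
opening: 91.8
```

Run:
```python
from h import *
o=get_obs();print(o['time'],o['ee_pos'],o['tool_rot'],o['wrist_force'],o['opening'])
c=cam('wrist');save(c,'wrist12.png');np.savez('pics/wrist12.npz',**c)
P=pts(c);t=(abs(P[...,2]-135)<4)&(np.hypot(P[...,0]-630,P[...,1]-190)<30);print('top',t.sum(),P[t].mean(0),np.median(P[t][:,2]))
s=cam('side');save(s,'side12.png');np.savez('pics/side12.npz',**s)
t=cam('top');save(t,'top12.png');np.savez('pics/top12.npz',**t)
a=cv2.resize(s['pixels'][110:300,270:420],None,fx=3.5,fy=3.5,interpolation=cv2.INTER_CUBIC)
cv2.imwrite('pics/s12crop.png',a[:,:,::-1])
```

```text
22.1 [629.71289267 190.20532577 226.22200552] [-4.22537259e-02  9.99106651e-01 -1.65559031e-04  7.03940189e-04] [ 0.49574263 -0.24459033 -0.39424025] 91.81741304978038
top 446 [629.01255979 190.1533949  135.4639288 ] 135.5838941624808
```

View pics/wrist12.png

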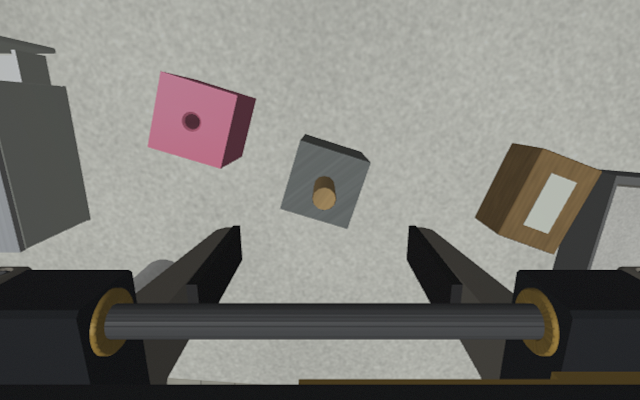

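View pics/s12crop.png

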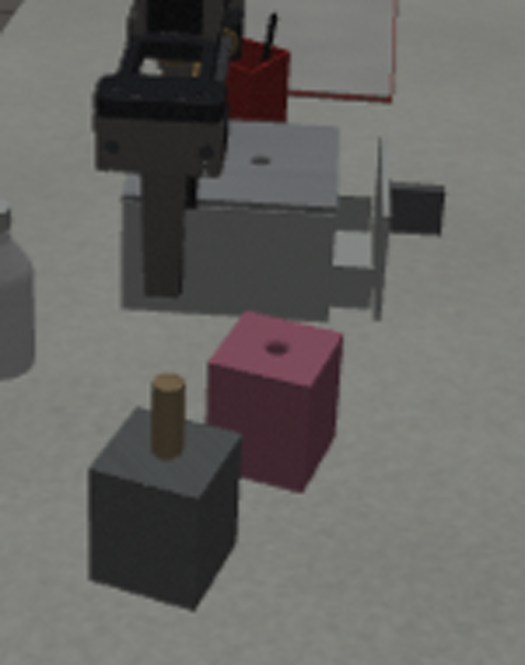

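The dowel is seated (top at 135.5 mm, same as at the start) and the tray is out. Now I'll locate the tab from the wrist10 picture.

Run:
```python
from h import *
c=dict(np.load('pics/wrist10.npz'))
cv2.imwrite('pics/w10tab.png',cv2.resize(c['pixels'][15:135,230:420],None,fx=4,fy=4,interpolation=cv2.INTER_CUBIC)[:,:,::-1])
P=pts(c)
m=(abs(P[...,2]-86)<4)&(P[...,0]<560)&(abs(P[...,1]+182)<20)
print(m.sum(),P[m].mean(0),cv2.minAreaRect(P[m][:,:2].astype(np.float32)))
for v in (27,29,32,60,78,88): print(v,[onz(c,u,v,86).round(1) for u in (319,333)],P[v,326])
s=dict(np.load('pics/side12.npz'));P=pts(s)
m=(P[...,0]<540)&(P[...,0]>440)&(abs(P[...,1]+182)<20)&(P[...,2]>44)&(P[...,2]<92)
print(m.sum(),P[m].min(0),P[m].max(0))
```

```text
771 [ 509.07235799 -186.09780466   86.492874  ] ((513.9434204101562, -186.67906188964844), (20.80304718017578, 53.328617095947266), 80.9136734008789)
27 [array([ 487.1, -192.6,   86. ]), array([ 486.2, -181. ,   86. ])] [ 467.90096019 -188.00816366    0.75287434]
29 [array([ 488.6, -192.4,   86. ]), array([ 487.7, -180.9,   86. ])] [ 487.92749883 -186.67897488   84.9559988 ]
32 [array([ 490.9, -192.2,   86. ]), array([ 489.9, -180.7,   86. ])] [ 490.55267986 -186.45868419   86.68250734]
60 [array([ 512.5, -190.5,   86. ]), array([ 511.5, -178.7,   86. ])] [ 512.24963434 -184.57441169   88.09643374]
78 [array([ 526.8, -189.3,   86. ]), array([ 525.8, -177.4,   86. ])] [ 526.26994443 -183.34105927   85.82405227]
88 [array([ 534.9, -188.6,   86. ]), array([ 533.9, -176.6,   86. ])] [ 535.01622443 -182.62979166   96.16008912]
242 [ 481.48147161 -201.32218104   44.37671195] [ 532.90661004 -162.45150426   91.91014601]
```

View pics/w10tab.png

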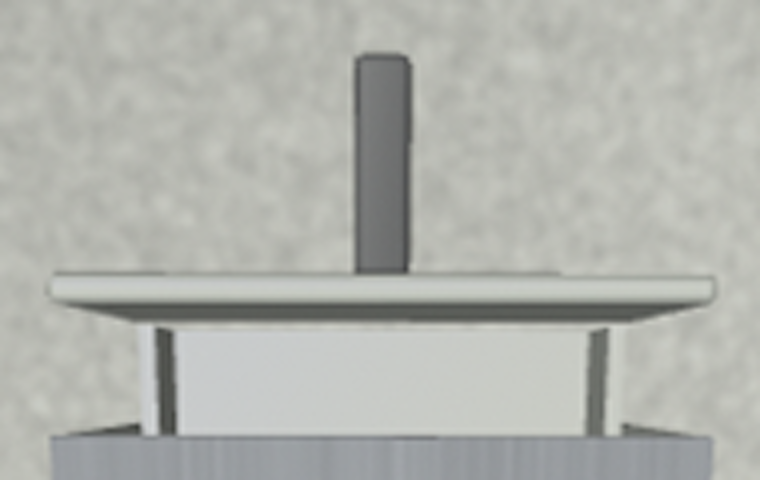

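Call:
{"api": "play_rows", "payload": {
  "deltas": [
    [-4,-12,0,0,0,0,-1],
    [-12,-36,0,0,0,0,-1],
    [-24,-72,0,0,0,0,-1],
    [-36,-108,0,0,0,0,-1],
    [-48,-146,0,0,0,0,-1],
    [-61,-184,0,0,0,0,-1],
    [-73,-222,-5,0,0,0,-1],
    [-86,-260,-15,0,0,0,-1],
    [-98,-298,-30,0,0,0,-1],
    [-110,-332,-45,0,0,0,-1],
    [-118,-356,-62,0,0,0,-1],
    [-122,-370,-78,0,0,0,-1],
    [-123.5,-376,-90,0,0,0,-1],
    [-123.5,-376,-96,0,0,0,-1],
    [-123.5,-376,-96,0,0,0,-1],
    [-123.5,-376,-96,0,0,0,-1]
  ]
}}

```text
time: 23.85
ee_pos: [505.4, -185.5, 127.8]
tool_rot: [-0.043, 0.999, -0.001, -0.001]
wrist_force: [0.4, 0.5, 0.3]
opening: 91.8
```

Run:
```python
from h import *
o=get_obs();print(o['time'],o['ee_pos'],o['tool_rot'],o['wrist_force'],o['opening'])
c=cam('wrist');save(c,'wrist13.png');np.savez('pics/wrist13.npz',**c)
for u,v in [(317,160),(332,160)]: print(onz(c,u,v,86))
```

```text
23.85 [ 505.40586474 -185.50852184  127.82194738] [-4.27146593e-02  9.99086331e-01 -6.70551331e-04 -1.22903744e-03] [0.37934863 0.50575188 0.26810823] 91.77726243591289
[ 466.52730575 -192.76728043   86.        ]
[ 465.70043412 -183.09916501   86.        ]
```

View pics/wrist13.png

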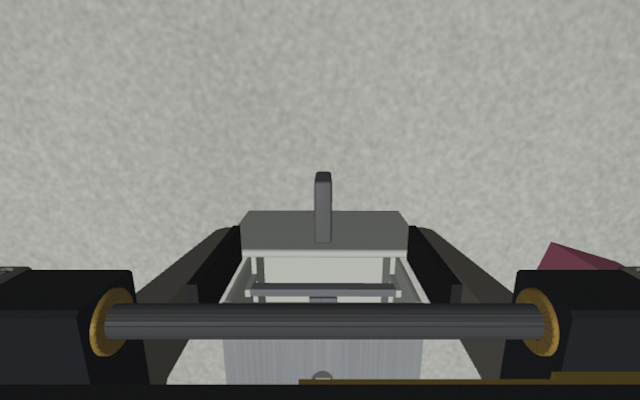

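Run:
```python
from h import *
c=dict(np.load('pics/wrist13.npz'));P=pts(c)
cv2.imwrite('pics/w13crop.png',cv2.resize(c['pixels'][160:265,260:390],None,fx=5,fy=5,interpolation=cv2.INTER_CUBIC)[:,:,::-1])
for v in (176,181,185,210,230,240): print(v,P[v,323],onz(c,323,v,86).round(1))
m=(abs(P[...,2]-86)<3)&(P[...,0]<528)&(abs(P[...,1]+186)<15)
v,u=np.nonzero(m);print(m.sum(),u.min(),u.max(),v.min(),v.max(),P[m].min(0),P[m].max(0))
m=(abs(P[...,2]-100)<6)&(P[...,0]<545)&(abs(P[...,1]+186)<50);print('panel top',P[m].mean(0) if m.any() else 0)
```

```text
176 [ 480.28084391 -187.78336649   67.50201745] [ 476.7 -188.    86. ]
181 [ 480.2948051  -187.71240076   84.66845003] [ 480.  -187.7   86. ]
185 [ 482.66194577 -187.50603035   86.16330122] [ 482.7 -187.5   86. ]
210 [ 499.7206147  -186.06149967   86.44027297] [ 499.9 -186.1   86. ]
230 [ 514.00412488 -184.85390918   86.19512747] [ 514.1 -184.8   86. ]
240 [ 435.32710405 -190.6471847   298.71126564] [ 521.4 -184.2   86. ]
1221 298 342 181 246 [ 480.03119805 -200.96840715   83.08911908] [ 526.08236831 -171.08388005   88.89054225]
panel top [ 526.41795661 -185.47021716   96.26963076]
```

View pics/w13crop.png

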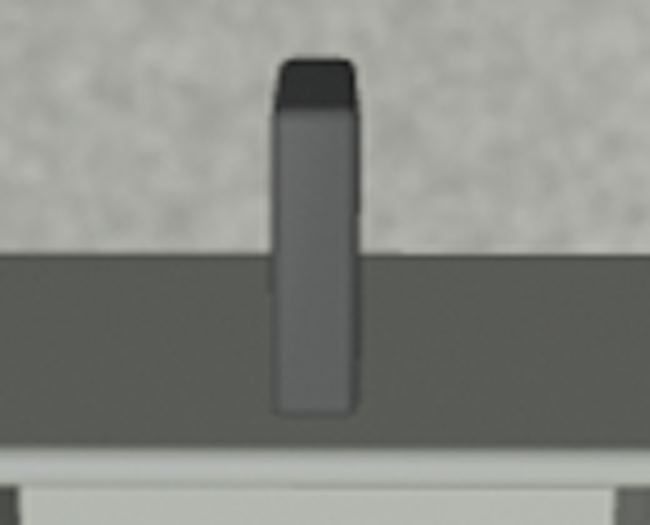

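The tab end is now at x≈480 (the tray crept on to about 33 mm out), with the tab centre line at y≈−186. I'll descend astride it.

Call:
{"api": "play_rows", "payload": {
  "deltas": [
    [-3,-0.4,-8,0,0,0,-1],
    [-6.4,-0.8,-22,0,0,0,-1],
    [-6.4,-0.8,-40,0,0,0,-1],
    [-6.4,-0.8,-58,0,0,0,-1],
    [-6.4,-0.8,-72,0,0,0,-1],
    [-6.4,-0.8,-79,0,0,0,-1],
    [-6.4,-0.8,-81,0,0,0,-1],
    [-6.4,-0.8,-81,0,0,0,-1]
  ]
}}

```text
time: 24.7
ee_pos: [499.4, -186.4, 47.2]
tool_rot: [-0.043, 0.999, -0.001, -0.001]
wrist_force: [0.2, 0.4, -0.2]
opening: 92.1
```

Run:
```python
from h import *
o=get_obs();print(o['time'],o['ee_pos'],o['tool_rot'],o['wrist_force'],o['opening'])
c=cam('wrist');save(c,'wrist14.png');np.savez('pics/wrist14.npz',**c)
P=pts(c)
m=(abs(P[...,2]-86)<3)&(P[...,0]<528)&(abs(P[...,1]+186)<8)
v,u=np.nonzero(m);print(m.sum(),u.min(),u.max(),v.min(),v.max(),P[m].min(0),P[m].max(0))
```

```text
24.7 [ 499.39409739 -186.35636159   47.17407233] [-4.28512043e-02  9.99080718e-01 -8.18432640e-04 -9.07894382e-04] [ 0.16949184  0.41089585 -0.15283487] 92.05289886036603
1901 309 335 231 302 [ 479.43789838 -193.65049963   83.06568907] [ 514.37158722 -179.47740936   88.46219396]
```

View pics/wrist14.png

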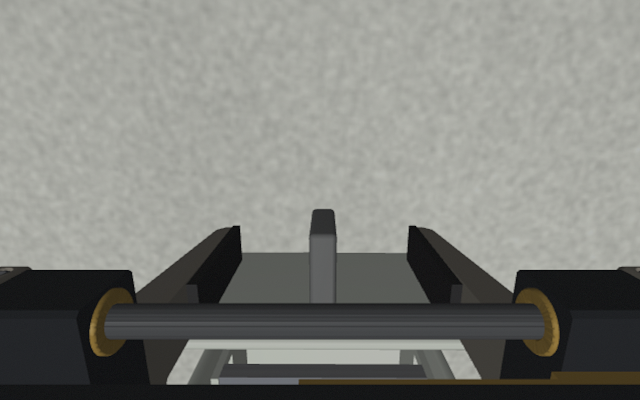

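The tab is centred between the jaws (u≈322) and has not moved since (end at x≈479.5). Close on it.

Call:
{"api": "play_rows", "payload": {
  "deltas": [
    [0,0,0,0,0,0,1],
    [0,0,0,0,0,0,1],
    [0,0,0,0,0,0,1],
    [0,0,0,0,0,0,1],
    [0,0,0,0,0,0,1],
    [0,0,0,0,0,0,1],
    [0,0,0,0,0,0,1],
    [0,0,0,0,0,0,1],
    [0,0,0,0,0,0,1],
    [0,0,0,0,0,0,1],
    [0,0,0,0,0,0,1],
    [0,0,0,0,0,0,1],
    [0,0,0,0,0,0,1]
  ],
  "grip_force": 30
}}

```text
time: 26.05
ee_pos: [499.8, -186.9, 47.5]
tool_rot: [-0.043, 0.999, -0.001, -0.001]
wrist_force: [0.3, -5.4, -1.5]
opening: 11.9
```

Call:
{"api": "play_rows", "payload": {
  "deltas": [
    [-1,-0.2,0,0,0,0,1],
    [-4,-0.4,0,0,0,0,1],
    [-8,-0.7,0,0,0,0,1],
    [-12,-1,0,0,0,0,1],
    [-16,-1.3,0,0,0,0,1],
    [-20,-1.7,0,0,0,0,1],
    [-24,-2,0,0,0,0,1],
    [-28,-2.3,0,0,0,0,1],
    [-32,-2.7,0,0,0,0,1],
    [-36,-3,0,0,0,0,1],
    [-39,-3.2,0,0,0,0,1],
    [-41,-3.4,0,0,0,0,1],
    [-41,-3.4,0,0,0,0,1]
  ]
}}

```text
time: 27.35
ee_pos: [458.2, -190.4, 47.5]
tool_rot: [-0.043, 0.999, -0.001, -0.001]
wrist_force: [-0.7, -4.2, -2.2]
opening: 11.8
```

Call:
{"api": "play_rows", "payload": {
  "deltas": [
    [-1,-0.1,0,0,0,0,1],
    [-2,-0.2,0,0,0,0,1],
    [-3,-0.2,0,0,0,0,1],
    [-3,-0.2,0,0,0,0,1]
  ]
}}

```text
time: 27.75
ee_pos: [455.1, -190.6, 47.5]
tool_rot: [-0.043, 0.999, -0.001, -0.001]
wrist_force: [1.3, -6.2, -2.5]
opening: 11.8
```

Call:
{"api": "play_rows", "payload": {
  "deltas": [
    [-1,-0.1,0,0,0,0,1],
    [-2,-0.2,0,0,0,0,1],
    [-2,-0.2,0,0,0,0,1]
  ]
}}

```text
time: 28.05
ee_pos: [453.9, -190.8, 47.5]
tool_rot: [-0.043, 0.999, -0.001, -0.0]
wrist_force: [5.8, -1.4, -6.6]
opening: 11.8
```

Call:
{"api": "play_rows", "payload": {
  "deltas": [
    [-1,-0.1,0,0,0,0,1],
    [-2,-0.2,0,0,0,0,1],
    [-2,-0.2,0,0,0,0,1]
  ]
}}

```text
time: 28.35
ee_pos: [453.9, -190.8, 47.6]
tool_rot: [-0.042, 0.999, -0.001, 0.002]
wrist_force: [10.5, -0.4, -11.5]
opening: 11.5
```

Run:
```python
from h import *
o=get_obs();print(o['time'],o['ee_pos'],o['wrist_force'],o['opening'])
c=cam('wrist');save(c,'wrist15.png');np.savez('pics/wrist15.npz',**c)
s=cam('side');save(s,'side15.png');np.savez('pics/side15.npz',**s)
cv2.imwrite('pics/s15crop.png',cv2.resize(s['pixels'][110:300,270:450],None,fx=3.5,fy=3.5,interpolation=cv2.INTER_CUBIC)[:,:,::-1])
```

```text
28.35 [ 453.87898507 -190.84180424   47.57411833] [ 10.50601755  -0.37527248 -11.45627145] 11.49313820910145
```

View pics/s15crop.png

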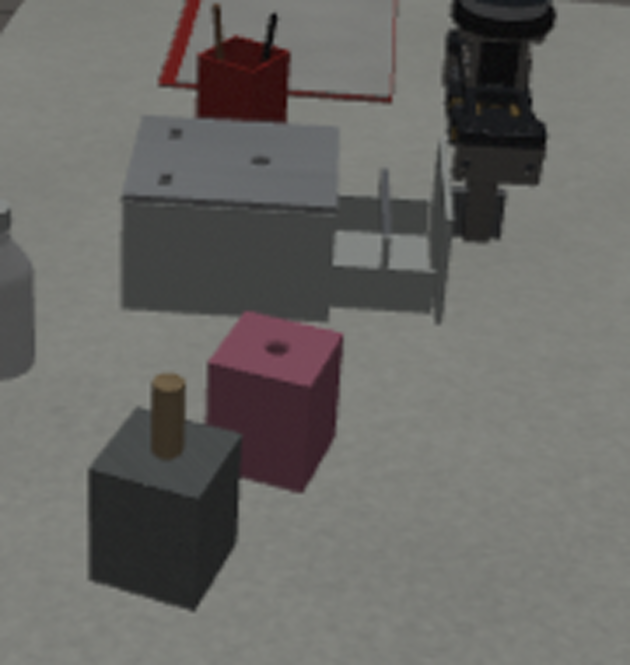

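View pics/wrist15.png

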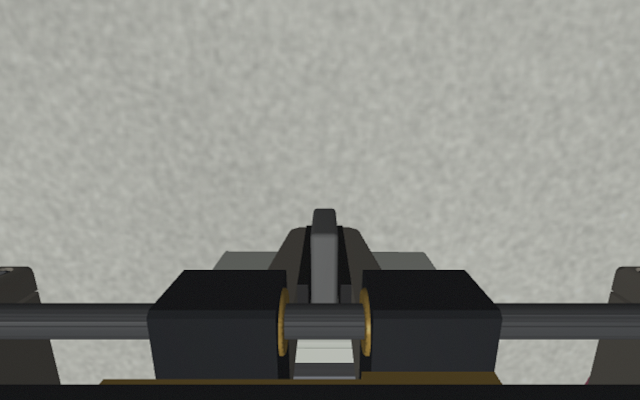

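The tray is hard against its stop: position has stalled and force is rising. I'll relax, release and rise.

Call:
{"api": "play_rows", "payload": {
  "deltas": [
    [0,0,0,0,0,0,1],
    [0,0,0,0,0,0,0.5],
    [0,0,0,0,0,0,-1],
    [0,0,0,0,0,0,-1],
    [0,0,0,0,0,0,-1],
    [0,0,0,0,0,0,-1],
    [0,0,0,0,0,0,-1],
    [0,0,0,0,0,0,-1],
    [0,0,4,0,0,0,-1],
    [0,0,15,0,0,0,-1],
    [0,0,35,0,0,0,-1],
    [0,0,65,0,0,0,-1],
    [0,0,100,0,0,0,-1],
    [0,0,135,0,0,0,-1],
    [0,0,165,0,0,0,-1],
    [0,0,180,0,0,0,-1],
    [0,0,180,0,0,0,-1]
  ]
}}

```text
time: 30.15
ee_pos: [455.2, -191.4, 230.7]
tool_rot: [-0.042, 0.999, -0.003, 0.004]
wrist_force: [-0.5, -0.0, -0.2]
opening: 91.9
```

Run:
```python
from h import *
o=get_obs();print(o['time'],o['ee_pos'],o['wrist_force'],o['opening'])
c=cam('wrist');save(c,'wrist16.png');np.savez('pics/wrist16.npz',**c)
P=pts(c)
m=(abs(P[...,2]-86)<3)&(P[...,0]<528)&(abs(P[...,1]+190)<10)
v,u=np.nonzero(m);print('tab',m.sum(),v.min(),P[m].min(0),P[m].max(0))
s=cam('side');save(s,'side16.png');np.savez('pics/side16.npz',**s)
t=cam('top');save(t,'top16.png');np.savez('pics/top16.npz',**t)
a=dict(np.load('pics/top0.npz'))
d=np.abs(a['pixels'].astype(int)-t['pixels']).sum(2)>60
k,l,st,ce=cv2.connectedComponentsWithStats(d.astype(np.uint8))
print([list(x) for x in st[1:] if x[4]>8])
a=dict(np.load('pics/side0.npz'))
d=np.abs(a['pixels'].astype(int)-s['pixels']).sum(2)>60
k,l,st,ce=cv2.connectedComponentsWithStats(d.astype(np.uint8))
print([list(x) for x in st[1:] if x[4]>8])
```

```text
30.15 [ 455.22962787 -191.37606794  230.7294667 ] [-0.53948638 -0.02602626 -0.23409533] 91.90833155005964
tab 596 162 [ 434.39646836 -199.45481755   83.08906277] [ 479.68960216 -180.50790545   88.67159959]
[[np.int32(389), np.int32(189), np.int32(4), np.int32(3), np.int32(10)], [np.int32(371), np.int32(237), np.int32(10), np.int32(1), np.int32(10)], [np.int32(351), np.int32(236), np.int32(54), np.int32(33), np.int32(265)], [np.int32(359), np.int32(238), np.int32(10), np.int32(1), np.int32(10)], [np.int32(360), np.int32(239), np.int32(24), np.int32(17), np.int32(150)], [np.int32(364), np.int32(240), np.int32(7), np.int32(2), np.int32(9)], [np.int32(359), np.int32(262), np.int32(128), np.int32(138), np.int32(6786)], [np.int32(0), np.int32(344), np.int32(101), np.int32(56), np.int32(3840)]]
[[np.int32(406), np.int32(0), np.int32(11), np.int32(17), np.int32(99)], [np.int32(429), np.int32(0), np.int32(16), np.int32(25), np.int32(212)], [np.int32(614), np.int32(0), np.int32(26), np.int32(77), np.int32(828)], [np.int32(406), np.int32(25), np.int32(36), np.int32(12), np.int32(256)], [np.int3
[... 403 characters left out ...]
np.int32(15), np.int32(160)], [np.int32(614), np.int32(140), np.int32(26), np.int32(6), np.int32(34)], [np.int32(597), np.int32(144), np.int32(43), np.int32(62), np.int32(1974)], [np.int32(366), np.int32(149), np.int32(1), np.int32(16), np.int32(16)], [np.int32(364), np.int32(151), np.int32(51), np.int32(52), np.int32(1118)], [np.int32(589), np.int32(166), np.int32(8), np.int32(12), np.int32(43)], [np.int32(590), np.int32(200), np.int32(38), np.int32(34), np.int32(112)], [np.int32(588), np.int32(217), np.int32(52), np.int32(32), np.int32(178)], [np.int32(545), np.int32(218), np.int32(95), np.int32(182), np.int32(9328)], [np.int32(629), np.int32(233), np.int32(11), np.int32(5), np.int32(20)]]
```

View pics/side16.png

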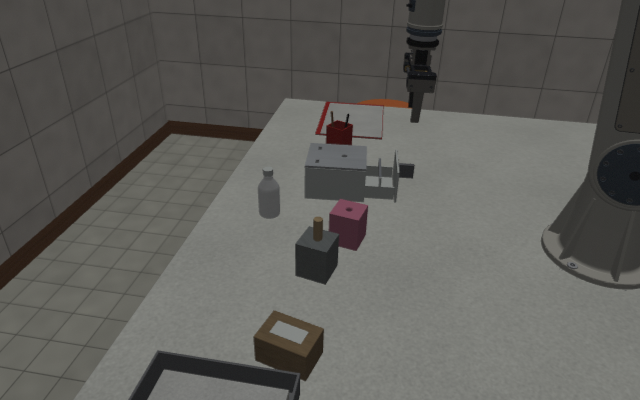

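View pics/top16.png

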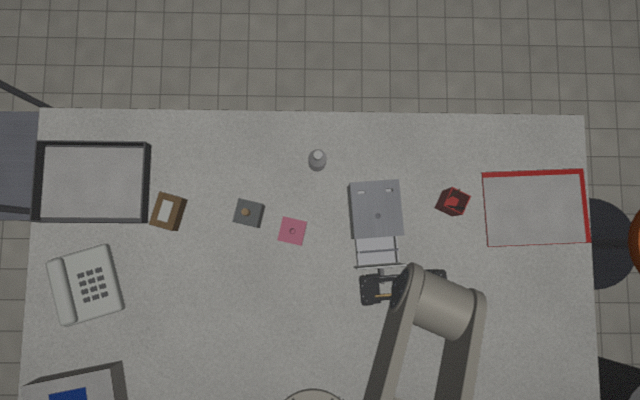

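View pics/wrist16.png

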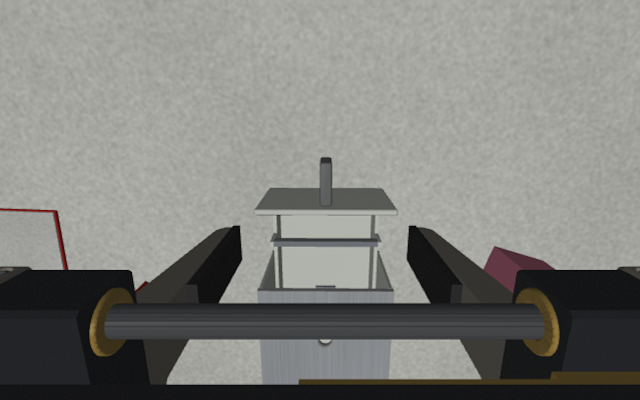

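The tab end is at x≈434, about 79–80 mm from shut. Apart from the tray and the arm, neither fixed view shows any change, and the robot is clear of everything. Handing in.

```bash
python3 -c "
from workcell import workorder
print(workorder.job_done())"
```

```text
the job is handed in; nothing more can be done
None
```

The dispenser is open: I pressed the latch with the dowel, put the dowel back in its stand and pulled the tray fully out. I handed the job in at about 30 s of the allowed 72 s.

- **Latch:** The dowel tip went through the service hole without touching the rim. The pad pushed back with at most about 7.4 N, well under 2 kg of force. I held it pressed for a little over 2 s until the tray was clear.
- **Dowel:** It went back into the stand until the shoulder met the top with a 3 N reaction. Its top measured 135.5 mm, the same as at the start, so it is fully seated.
- **Tray:** I pulled it by its tab until it stalled, with about 10 N along the pull. The tab end then measured about 79 to 80 mm out, against the 80 mm stop.
- **Other things on the desk:** Comparing the top and side pictures from before and after showed changes only at the tray and where the arm was. The last reading showed no contact force, with the gripper open and clear.

**Disagreement:** Just before I pushed the dowel in, the side camera put the hole 3 to 5 mm off in y compared with the wrist camera. I trusted the wrist camera, and the dowel went in without side force.

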